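# Release the bottle cradle from its spring-bar holder

### The job

Take the forked tool from its rest, feel its prongs into the groove of the spool on the holder's spring bar and gently press the bar sideways, away from the white bottle cradle, until the cradle pops up free; do not force the bar or the holder, and do not push them with the gripper itself. Hang the tool back in its rest, then lift the freed cradle out and set it down, without dropping it, in the white basket. Leave everything else where it stands.

Things in the scene. Friction and masses are not known exactly. Their poses are not given: they have to be found in the camera images.
- holder: Aluminium holder fixed to the bench. Origin: on the bench under the middle of its socket; z up; y runs along the spring bar, away from the cradle. Base plate 8 mm thick, 90 mm in x, y from -35 to 143 mm. Socket walls: x within 22, y within 18 mm, top z = 56 mm. Bar axis: x = 0, z = 32 mm; the bar leaves a fixed sleeve (end at y = 45 mm) and ends in a block 34 mm wide, 43 mm high. Over 25 N breaks it.
- sleeve_end (a point): Centre of the sleeve's end face, on the bar's axis, holder axes. The bar's spool, in +y order: drum 24 mm diameter, 20 mm long, sliding over the sleeve; groove 7 mm wide, core 8 mm diameter; flange 24 mm diameter, 3 mm thick; 30 mm on, the end block. The spool's place is unmeasured: groove middle at rest 8 to 27 mm from here along +y. Find it by eye or feel: drum top is 12 mm above the axis, 8 to 10 at the prongs.
- socket_top (a point): Middle of the socket's mouth, holder axes. Pushing the spool's flange to +y (prongs in the groove) draws the bar's pin out of the cradle against a spring: 4 N at first, plus 0.12 N per mm, plus up to 2 N friction. The pin is clear after 5 to 24 mm; a hard stop comes at 26 mm. Once clear, plungers lift the cradle 17 mm in about 0.2 s; the bar, let go, springs back under it and the cradle stays up.
- cradle: White plastic bottle cradle in the socket, 80 g. Origin: centre of its underside; z up. Tang 30 (x) by 14 (y) mm, 46 mm high; on it a head 30 (x) by 44 (y) mm, z = 46 to 60 mm, with two horns 8 mm thick at its y ends up to z = 80 mm; grip the head across x (30 mm). Origin at z = 20 mm in the holder when locked, 37 mm popped up; then loose with 1 mm play, it lifts straight out.
- fork: Forked tool, 120 g, hanging upright in its rest, fork down. Origin: midway between the prong tips; z up the tool. Two steel prongs, each 6 (x) by 4 (y) mm, 23 mm long, 12 mm apart along x; shank 24 (x) by 8 (y) mm up to z = 55 mm; guard plate 52 (x) by 34 (y) mm, z = 55 to 61 mm; black handle 22 (x) by 16 (y) mm, z = 61 to 115 mm.
- rest: Grey stand fixed to the bench, 100 by 80 mm, top at z = 75 mm. Origin: centre of its underside; z up. Its top has an opening 34 mm (x) by 18 mm (y) at the centre through which the fork hangs, the guard plate lying on the top: then the fork's origin is 20 mm above the rest's origin, axes alike.
- basket: White open basket fixed to the bench, outside 200 mm (x) by 180 mm (y) by 70 mm high, walls and floor 4 to 5 mm. Origin: centre of its underside; z up.
- bottle_a: white plastic bottle, 54 mm diameter, 124 mm tall, with a white screw cap; bystander
- bottle_b: another such bottle; bystander
- bottle_c: another such bottle; bystander
- cap_a: loose white screw cap lying on the bench, 42 mm diameter, 18 mm tall; bystander
- cap_b: another such loose cap; bystander
- driver: screwdriver lying on the bench; bystander
- spare: a second white cradle of the same shape lying loose on its side on the bench, 30 mm high; bystander, not the one to move
- jar: glass jar with metal lid, 60 mm diameter, 70 mm tall; bystander
Mind the look-alikes: they are no part of the job. Leave any pink or purple look-alike of the cradle alone.

How it is judged:
By the outcome, as a careful person would: the job done as asked, in the order asked, and still so for the second after the job is handed in, with the robot touching nothing.
It also fails if it takes over 72 s, if anything falls off the work surface, if the arm or the gripper's body presses on something with over 40 N, if the wrist force passes 120 N, or if a joint passes its speed limit or range.

### The arm

A 6-joint arm with a two-finger parallel gripper is mounted at the origin on the work surface. World frame = base frame: x ahead of the robot, y to its left, z up, the work surface at z = 0. Lengths are in mm, angles in rad, forces in N, time in s.
With the tool pointing down it reaches from about 275 to 1000 mm from the base axis. Payload 8.4 kg.
Tool frame: the origin (TCP) lies at the very end of the fingers, on their centre line; the grasp point (between the pads) lies 19 mm behind it; x points along the fingers, y is the direction in which the jaws open and shut, and the axes are right-handed (so a half turn about x gives the same grasp; the last joint's range is limited). The gripper opens to 85 mm and grips with 20 to 120 N. Pads are 22 mm wide; open, the fingers measure 114 mm over their backs; the gripper's body (76 mm by 85 mm) begins 54 mm behind the grasp point. The pads swing forward as they close: fully open they stand 13 mm farther back than shut.
Start: joints at [-1.142, 0.353, 1.633, -0, 1.155, -0.002], TCP at [260.998, -567.898, 231.281] pointing down, gripper open.
Joint ranges: [-2.63, 2.63], [-0.92, 2.1], [0.06, 2.66], [-1.3, 4.44], [0, 2.69], [-3.02, 3.02]. Speed limits (rad/s): [2.22, 2.22, 2.79, 3.14, 3.14, 3.14].

### API

Orientations are given as [roll, pitch, yaw] about the fixed x, y, z axes, in that order (R = Rz(yaw) Ry(pitch) Rx(roll)).
In Python, from rig import r, grab_frame, camera_params, sign_off gives the robot as it stands.
- The arm moves only by the tool drive_tool, never from a script. Its argument "rows" is one flat list of numbers, 7 for each row, row after row: the shift along the tool's x, y, z in mm, then the turn, a rotation vector about the tool's x, y, z in degrees, then the opening in per cent of the stroke, from 0 (shut) to 100 (fully open). In form: [x, y, z, rx, ry, rz, fingers, x, y, z, rx, ry, rz, fingers, ...]. A call has 1 to 10 rows; each row is the pose to reach, as a shift and turn from the pose measured when the call began, along the tool's axes at that moment; what a row does not reach only later rows make up. A row lasts 1/8 s, in which the tool goes at most 62.5 mm and 10.7 degrees, less where a joint would pass 70% of its speed; a pose out of reach is approached as far as the arm can. A call with a gripper value outside its range is refused whole. The fingers move at their own pace and stop on an object; "newtons" is the grip in N (left out, the last holds). Time passes only in rows, so rows that repeat a pose let the fingers close. It gives the time, the measured TCP pose, the force and the opening at its end, in the units of the state.
- r.sense(): the state, without advancing time (a new reading comes with each control period).
- grab_frame(name): name is "side" or "top" or "wrist"; returns the picture (384x512x3 uint8, red, green, blue); there is no depth.
- camera_params(name): a dict with "vertical_fov" (degrees; the focal length in pixels is half the picture's height over the tangent of half this angle, whatever the lens; pixels are square), "cx", "cy" (the principal point, pixels), "pose" (4x4, takes a point from camera to world coordinates); the wrist camera has in their place "tool_from_camera" (4x4, takes a point from camera to tool coordinates, whose origin is the TCP and whose axes are the tool frame's). Camera axes: x right, y down, z forward; pixel columns grow to the right and rows downward; lengths in mm; the calibration is good to about 2 mm. A picture is of the moment at which its call begins: read the wrist's pose just before it. camera_params takes no time and is no camera call.
- sign_off(): hands the job in, once; it reports no verdict.
The state is a dict: "clock": time; "qpos": joint angles; "qvel": joint speeds; "joint_efforts": joint torques, N m; "eef_pos": TCP position; "tcp_rot": TCP orientation; "contact_force": force on the tool from outside, world axes, zero at the start; "wrist_torque": the same for the moment, N m; "opening": opening from 0.0 (shut) to 1.0 (fully open).
Only numpy, scipy, OpenCV 4.12 (cv2) and the standard library are available. Lean on these libraries where they do the work, as an engineer would, in place of code of your own. Each camera call takes 0.05 s, during which the arm holds its last target.

## Working session

There is one attempt and no reset: what is moved stays moved. The work goes in short steps, Python scripts to look and compute and a tool call to move; the robot and the scene stay as the last step left them, time stands still between calls to the robot, and variables do not carry over. Pictures are saved under pics/ and viewed, and the job is handed in when it is done.

Besides the shell and the picture viewer there is one more tool, called after "Request:" in YAML: its name, and indented under it one key for each argument. drive_tool: Moves the arm, as the interface text tells. Its arguments: {"type":"object","properties":{"rows":{"type":"array","items":{"type":"number"}},"newtons":{"type":"number"}},"required":["rows"]}

```bash
mkdir -p pics; ls
python3 - <<'E'
from rig import r, grab_frame, camera_params
import cv2,json,numpy as np
np.set_printoptions(precision=4,suppress=True)
for n in ["side","top","wrist"]:
    im=grab_frame(n); cv2.imwrite(f"pics/{n}0.png",im[:,:,::-1]); p=camera_params(n)
    for k,v in p.items(): print(n,k,np.array(v))
print(r.sense())
E
```

```text
pics
side vertical_fov 51.47864704651969
side cx 257.29462230580776
side cy 184.35212347146256
side pose [[ -0.8224  -0.3288   0.4642 104.5803]
 [ -0.5685   0.5023  -0.6515 686.5436]
 [ -0.0189  -0.7997  -0.6    679.2116]
 [  0.       0.       0.       1.    ]]
top vertical_fov 52.30780324843554
top cx 256.5642985294634
top cy 194.88884034903126
top pose [[   0.017    -0.9862    0.1648  442.9555]
 [  -0.9998   -0.0179   -0.004     8.2457]
 [   0.0069   -0.1647   -0.9863 1008.1993]
 [   0.        0.        0.        1.    ]]
wrist vertical_fov 70.13614772332107
wrist cx 255.27159230658526
wrist cy 184.3683004678352
wrist tool_from_camera [[  -0.0007   -0.2794    0.9602 -143.2909]
 [   1.        0.0005    0.0009   -0.3591]
 [  -0.0007    0.9602    0.2794  -70.0388]
 [   0.        0.        0.        1.    ]]
{'clock': 0.15, 'qpos': array([-1.1424,  0.3535,  1.634 ,  0.    ,  1.1552, -0.0024]), 'qvel': array([-0.0039, -0.0005, -0.0014,  0.0009, -0.0019, -0.0006]), 'joint_efforts': array([  0.0002, -60.5635, -34.2337,  -0.0001,   0.0062,   0.    ]), 'eef_pos': array([ 260.8468, -567.5622,  230.741 ]), 'tcp_rot': array([-1.6015,  1.5697,  1.9709]), 'contact_force': array([-0.4373, -0.285 , -0.0921]), 'wrist_torque': array([-0.0263, -0.0232, -0.0467]), 'opening': 0.9970717096876202}
```

View pics/side0.png

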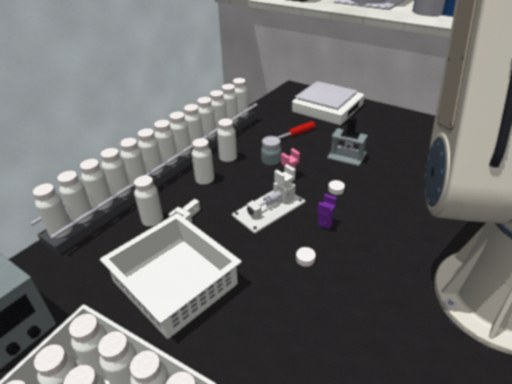

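View pics/top0.png

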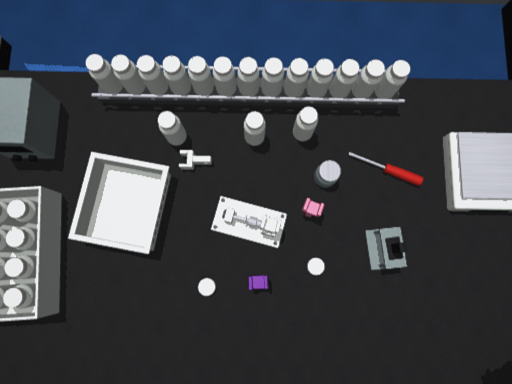

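View pics/wrist0.png

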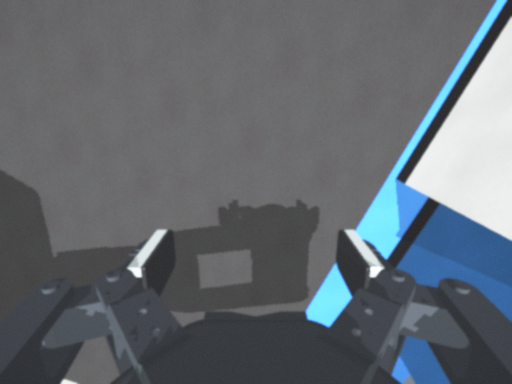

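The top view shows the holder at about (249,222) with its cradle at (271,225), the rest at (386,250), the basket at (122,204) and the spare at (195,160). Pink (314,208) and purple (259,283) are look-alikes. I'll enlarge the relevant areas.

Run:
```python
import cv2,numpy as np
t=cv2.imread("pics/top0.png");s=cv2.imread("pics/side0.png")
a=cv2.resize(t[185:255,200:300],None,fx=7.5,fy=7.5,interpolation=cv2.INTER_CUBIC)
b=cv2.resize(t[215:285,355:425],None,fx=8,fy=8,interpolation=cv2.INTER_CUBIC)
c=cv2.resize(s[110:240,225:375],None,fx=5,fy=4.5,interpolation=cv2.INTER_CUBIC)
cv2.imwrite("pics/c1.png",a);cv2.imwrite("pics/c2.png",b);cv2.imwrite("pics/c3.png",c)
```

```text
(no output)
```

View pics/c1.png

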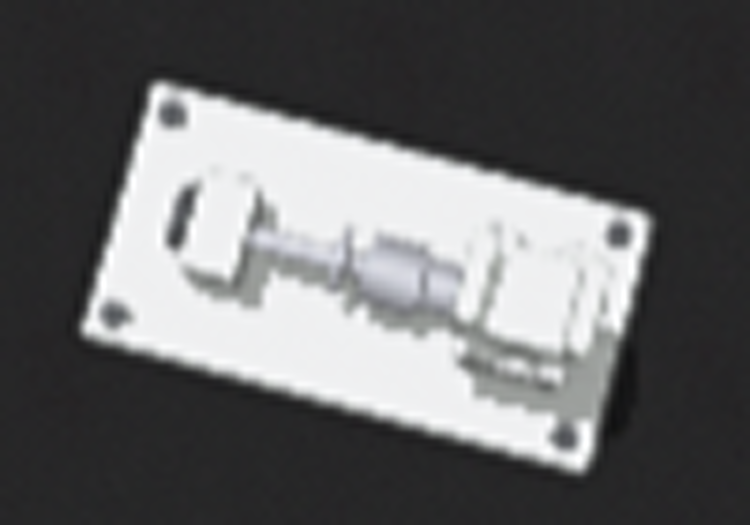

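View pics/c2.png

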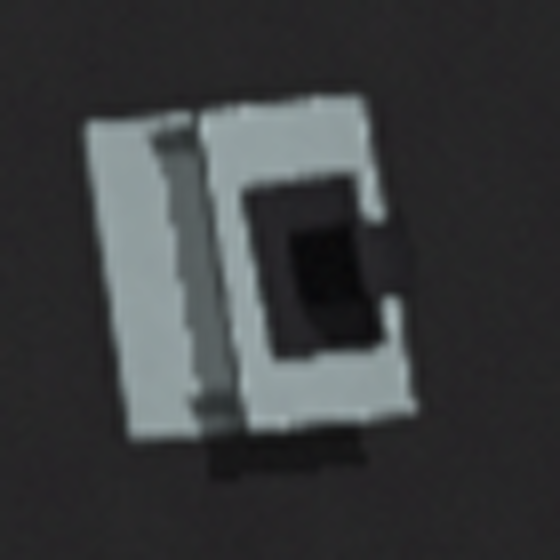

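View pics/c3.png

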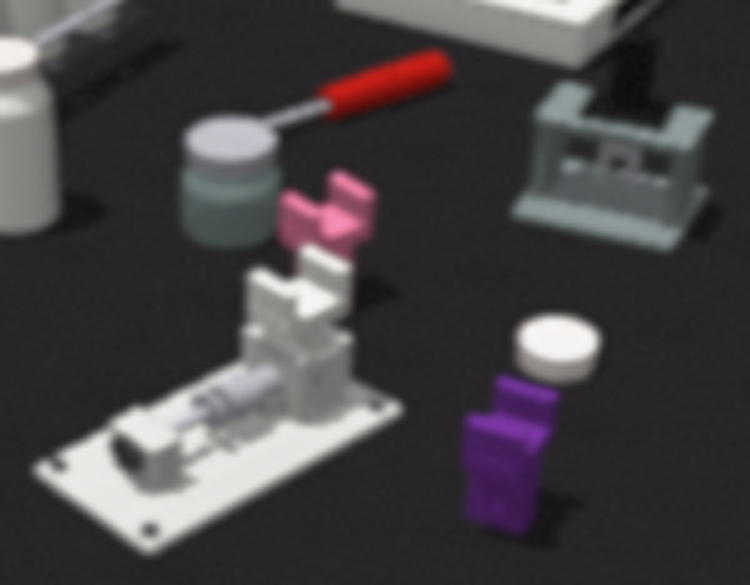

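```bash
cat > h.py <<'E'
import numpy as np,cv2
from scipy.spatial.transform import Rotation as Ro
from rig import r,grab_frame,camera_params
np.set_printoptions(precision=2,suppress=True)
def Rtcp(s): return Ro.from_euler('xyz',s['tcp_rot']).as_matrix()
def campose(n,s=None):
    p=camera_params(n)
    if n!='wrist': return p,np.array(p['pose'])
    T=np.eye(4);T[:3,:3]=Rtcp(s);T[:3,3]=s['eef_pos']
    return p,T@np.array(p['tool_from_camera'])
def cast(n,uv,z,s=None):
    p,T=campose(n,s);f=192/np.tan(np.radians(p['vertical_fov']/2))
    uv=np.atleast_2d(np.array(uv,float))
    d=np.c_[(uv[:,0]-p['cx'])/f,(uv[:,1]-p['cy'])/f,np.ones(len(uv))]@T[:3,:3].T
    k=(z-T[2,3])/d[:,2]
    return T[:3,3]+k[:,None]*d
def proj(n,P,s=None):
    p,T=campose(n,s);f=192/np.tan(np.radians(p['vertical_fov']/2))
    c=(np.atleast_2d(P)-T[:3,3])@T[:3,:3]
    return np.c_[p['cx']+f*c[:,0]/c[:,2],p['cy']+f*c[:,1]/c[:,2]]
def snap(n,name):
    s=r.sense();im=grab_frame(n);cv2.imwrite(f"pics/{name}.png",im[:,:,::-1]);return s,im
def want(s,pos,yawdir):
    """shift (tool axes) and rotvec deg to reach pos, pointing down, tool y along yawdir (world xy) modulo pi"""
    R=Rtcp(s);y=np.array([np.cos(yawdir),np.sin(yawdir),0]);
    if y@R[:,1]<0:y=-y
    x=np.array([0,0,-1.]);Rt=np.c_[x,y,np.cross(x,y)]
    return R.T@(np.array(pos)-s['eef_pos']),np.degrees(Ro.from_matrix(R.T@Rt).as_rotvec())
E
python3 - <<'E'
from h import *
hc=np.array([[155,82],[650,215],[590,470],[82,335]])/7.5+[200,185]-.43
P=cast('top',hc,8);print(P)
for i in range(4):print(np.linalg.norm(P[i]-P[(i+1)%4]))
c=P.mean(0); yd=(P[0]+P[3]-P[1]-P[2]);yaw=np.arctan2(yd[1],yd[0]);xd=P[0]+P[1]-P[2]-P[3]
print('center',c,'ydir deg',np.degrees(yaw),np.degrees(np.arctan2(xd[1],xd[0])))
yu=yd/np.linalg.norm(yd);print('holder origin',c-yu*54, 'screws')
gc=np.array([[245,188],[355,176],[383,345],[275,357]])/8+[355,215]-.43
G=cast('top',gc,81);print(G)
for i in range(4):print(np.linalg.norm(G[i]-G[(i+1)%4]))
print('guard c',G.mean(0));
d=G[0]+G[1]-G[2]-G[3];print('x dir',np.degrees(np.arctan2(d[1],d[0])))
hc=np.array([[295,230],[358,230],[368,297],[305,303]])/8+[355,215]-.43
H=cast('top',hc,135);print('handle top',H.mean(0),H)
# rest top slab corners / base
rc=np.array([[200,110],[365,96],[415,410],[245,432]])/8+[355,215]-.43
print('top slab',cast('top',rc,75))
rc=np.array([[85,122],[130,440]])/8+[355,215]-.43
print('base edge',cast('top',rc,8))
b=np.array([[92,154],[170,167],[152,253],[70,242]]);B=cast('top',b,70);print('basket',B,B.mean(0))
E
```

```text
[[606.73  98.27   8.  ]
 [563.55 -73.02   8.  ]
 [476.38 -53.1    8.  ]
 [518.99 120.29   8.  ]]
176.654776616624
89.41737358251456
178.55453436236357
90.4605540648739
center [541.41  23.11   8.  ] ydir deg 76.02408693306322 -13.483780118917483
holder origin [528.37 -29.29   8.  ] screws
[[ 499.81 -301.6    81.  ]
 [ 503.92 -334.36   81.  ]
 [ 454.62 -340.47   81.  ]
 [ 450.6  -308.57   81.  ]]
33.02049563199307
49.6755257643003
32.14753771180091
49.70210668478291
guard c [ 477.24 -321.25   81.  ]
x dir 7.564014624820641
handle top [ 475.65 -306.81  135.  ] [[ 485.11 -297.05  135.  ]
 [ 485.42 -314.6   135.  ]
 [ 467.01 -316.58  135.  ]
 [ 465.07 -299.02  135.  ]]
top slab [[ 523.17 -290.99   75.  ]
 [ 528.23 -340.61   75.  ]
 [ 435.95 -351.33   75.  ]
 [ 428.73 -300.94   75.  ]]
base edge [[ 524.44 -275.46    8.  ]
 [ 424.62 -286.77    8.  ]]
basket [[694.64 412.37  70.  ]
 [665.33 218.38  70.  ]
 [455.61 249.8   70.  ]
 [478.12 445.91  70.  ]] [573.43 331.62  70.  ]
```

Run:
```python
from h import *
s=r.sense();print(Rtcp(s))
for z in (200,160): print(want(s,[477,-321,z],np.radians(97.6)))
# checks of sizes by 2-view: project predicted points in side image
R=lambda a:np.array([[np.cos(a),-np.sin(a),0],[np.sin(a),np.cos(a),0],[0,0,1]])
Ho=np.array([528.4,-29.3,0]);Rh=R(np.radians(-13.8))
print(proj('side',Ho+np.array([[0,22,100],[45,-35,8],[-45,143,8],[45,143,8],[-45,-35,8],[0,45,32]])@Rh.T))
Rr=R(np.radians(7.6));print(proj('side',np.array([477,-321,0])+np.array([[0,0,135],[50,40,75],[-50,40,0]])@Rr.T))
```

```text
[[-0.    0.42 -0.91]
 [ 0.   -0.91 -0.42]
 [-1.   -0.   -0.  ]]
(array([  30.89, -133.75, -299.36]), array([17.08,  0.01,  0.06]))
(array([  70.89, -133.71, -299.36]), array([17.08,  0.01,  0.06]))
[[278.38 173.71]
 [281.47 185.71]
 [254.79 232.35]
 [231.59 214.33]
 [305.21 200.67]
 [271.62 198.73]]
[[352.67 117.75]
 [329.8  138.33]
 [359.61 167.38]]
```

Request:
drive_tool:
  rows: [5,-22,-50,3,0,0,100,10,-45,-105,6,0,0,100,16,-69,-160,9,0,0,100,21,-93,-215,12,0,0,100,26,-117,-265,15,0,0,100,31,-134,-299,17,0,0,100,31,-134,-299,17,0,0,100,31,-134,-299,17,0,0,100]

```text
clock: 1.15
eef_pos: [476.2, -321.2, 199.8]
tcp_rot: [-0.849, 1.57, 2.427]
contact_force: [-0.0, -0.4, 0.6]
opening: 1.006
```

Run:
```python
from h import *
s,im=snap('wrist','w1');print(s['clock'],s['eef_pos'],s['contact_force'],s['qpos'],Rtcp(s))
```

```text
1.15 [ 476.24 -321.21  199.79] [-0.03 -0.45  0.57] [-0.6   0.31  1.77  0.    1.06  0.84] [[-0.    0.13 -0.99]
 [ 0.   -0.99 -0.13]
 [-1.   -0.    0.  ]]
```

View pics/w1.png

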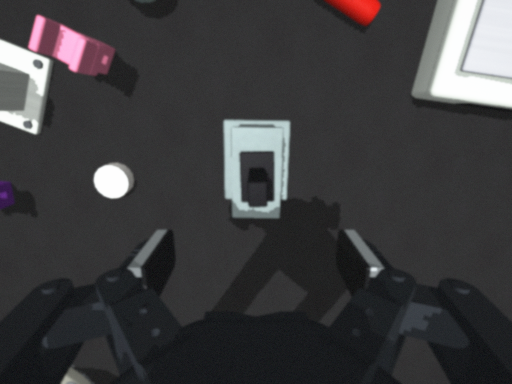

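Run:
```python
from h import *
im=cv2.imread('pics/w1.png')
cv2.imwrite('pics/w1c.png',cv2.resize(im[110:225,210:305],None,fx=5,fy=5,interpolation=cv2.INTER_CUBIC))
```

```text
(no output)
```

View pics/w1c.png

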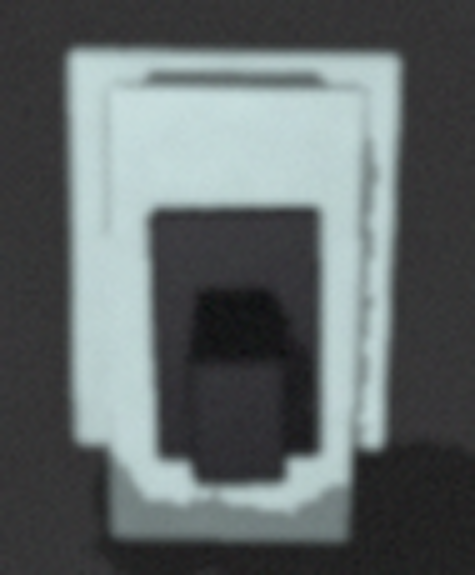

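Run:
```python
from h import *
s=r.sense()
f=lambda a:np.array(a)/5+[210,110]-.4
G=cast('wrist',f([[151,210],[320,207],[319,458],[157,458]]),81,s);print(G,G.mean(0))
H=cast('wrist',f([[192,362],[285,362],[284,482],[195,482]]),135,s);print(H,H.mean(0))
T=cast('wrist',f([[110,88],[365,88],[351,541],[110,541]]),75,s);print(T,T.mean(0))
for q in(G,H,T):print(np.linalg.norm(np.roll(q,-1,0)-q,axis=1),np.degrees(np.arctan2(*((q[0]+q[1]-q[2]-q[3])[1::-1]))))
c=(G.mean(0)+H.mean(0))/2; print(want(s,[c[0],c[1],99],np.radians(97.0)))
```

```text
[[ 500.4  -303.33   81.  ]
 [ 505.36 -335.55   81.  ]
 [ 454.6  -343.2    81.  ]
 [ 450.17 -310.56   81.  ]] [ 477.63 -323.16   81.  ]
[[ 486.54 -314.47  135.  ]
 [ 488.51 -329.04  135.  ]
 [ 468.47 -331.83  135.  ]
 [ 466.53 -317.52  135.  ]] [ 477.51 -323.22  135.  ]
[[ 521.79 -292.5    75.  ]
 [ 528.38 -341.15   75.  ]
 [ 435.   -353.47   75.  ]
 [ 428.14 -302.9    75.  ]] [ 478.33 -322.5    75.  ]
[32.6  51.34 32.94 50.75] 8.380319936213123
[14.71 20.23 14.44 20.24] 8.298796136869989
[49.09 94.19 51.04 94.22] 6.9258138173223225
(array([100.9 ,   1.83,  -1.36]), array([0.68, 0.04, 0.04]))
```

Request:
drive_tool:
  rows: [50,2,-1,0,0,0,100,90,2,-1,0,0,0,100,101,2,-1,0,0,0,100,101,2,-1,0,0,0,5,101,2,-1,0,0,0,5,101,2,-1,0,0,0,5,101,2,-1,0,0,0,5,101,2,-1,0,0,0,5]
  newtons: 80

```text
clock: 2.2
eef_pos: [477.7, -323.7, 99.9]
tcp_rot: [2.597, 1.57, -0.41]
contact_force: [-0.9, -0.3, 7.3]
opening: 0.176
```

Run:
```python
from h import *
s,im=snap('side','s2');print(s['clock'],s['eef_pos'],s['contact_force'],s['wrist_torque'],s['opening'])
```

```text
2.2 [ 477.72 -323.69   99.93] [-0.86 -0.25  7.3 ] [-0.05  0.2   0.03] 0.17637418106140187
```

Request:
drive_tool:
  rows: [-15,0,0,0,0,0,5,-40,0,0,0,0,0,5,-80,0,0,0,0,0,5,-110,0,0,0,0,0,5,-110,0,0,0,0,0,5]

```text
clock: 2.88
eef_pos: [479.0, -324.6, 213.2]
tcp_rot: [2.425, 1.565, -0.582]
contact_force: [0.4, 0.1, -2.2]
opening: 0.177
```

Run:
```python
from h import *
s,im=snap('wrist','w3');print(s['clock'],s['eef_pos'],s['contact_force'],s['wrist_torque'],s['opening'])
s,im=snap('side','s3')
# viewing pose: 
Ho=np.array([528.4,-29.3,0]);a=np.radians(-13.8);yu=np.array([-np.sin(a),np.cos(a),0]);xu=np.array([np.cos(a),np.sin(a),0])
for y,z in((61,200),): print(y,want(s,Ho+yu*y+[0,0,z],np.radians(76.2)), Ho+yu*y)
```

```text
2.875 [ 479.02 -324.55  213.19] [ 0.42  0.14 -2.24] [-0.05  0.04  0.01] 0.17687338719226753
61 (array([  10.9 , -342.03, -111.58]), array([21.49, -0.15, -0.08])) [542.95  29.94   0.  ]
```

View pics/w3.png

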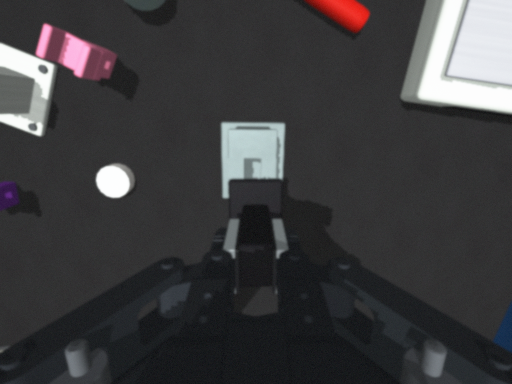

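View pics/s3.png

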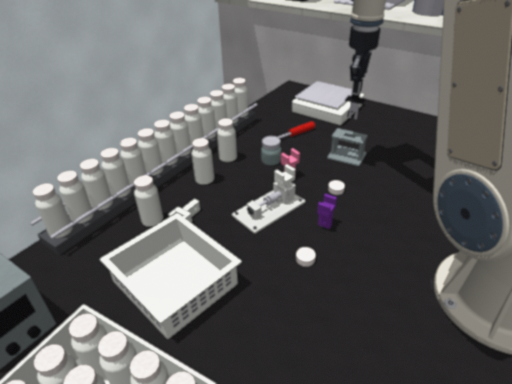

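Request:
drive_tool:
  rows: [0,-50,-16,3,0,0,5,0,-100,-33,6,0,0,5,0,-155,-51,10,0,0,5,0,-210,-69,14,0,0,5,0,-265,-87,17,0,0,5,0,-310,-102,20,0,0,5,0,-342,-112,21.5,0,0,5,0,-342,-112,21.5,0,0,5,0,-342,-112,21.5,0,0,5]

```text
clock: 4.1
eef_pos: [541.9, 30.1, 208.9]
tcp_rot: [0.708, 1.569, -2.673]
contact_force: [-0.1, 0.1, -1.6]
opening: 0.174
```

Run:
```python
from h import *
s,im=snap('wrist','w4');print(s['clock'],s['eef_pos'],s['contact_force'],s['wrist_torque'],s['opening'])
print(Rtcp(s))
im=cv2.imread('pics/w4.png')
cv2.imwrite('pics/w4c.png',cv2.resize(im[90:210,150:310],None,fx=5,fy=5,interpolation=cv2.INTER_CUBIC))
```

```text
4.1 [541.87  30.05 208.9 ] [-0.09  0.1  -1.61] [-0.01  0.06 -0.03] 0.17352100406643509
[[-0.   -0.24 -0.97]
 [-0.   -0.97  0.24]
 [-1.    0.    0.  ]]
```

View pics/w4.png

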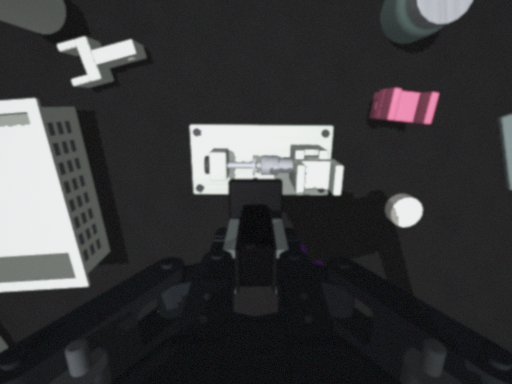

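View pics/w4c.png

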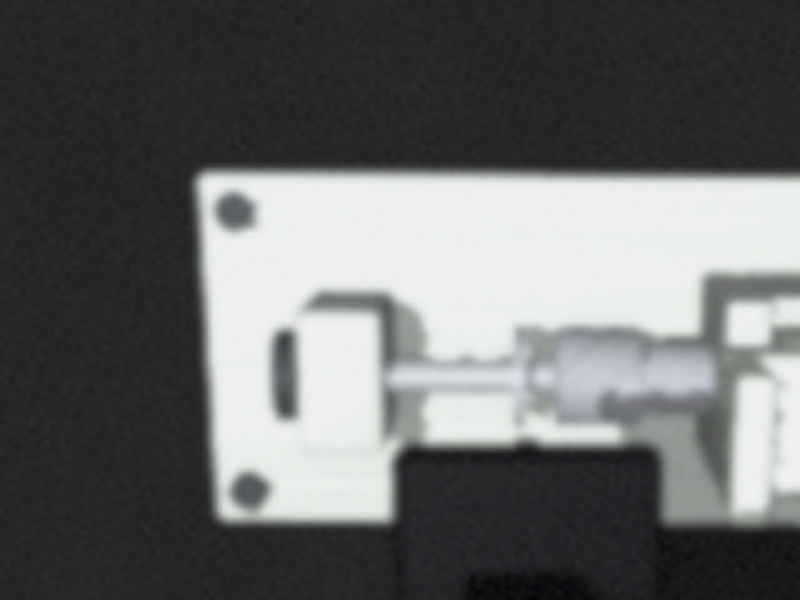

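Run:
```python
from h import *
s=r.sense()
f=lambda a:np.array(a)/5+[150,90]-.4
Rz=Ro.from_euler('z',-13.8,degrees=True).as_matrix();Ho=np.array([528.4,-29.3,0])
# flange outer edge, flange/groove, groove/drum, drum/sleeve  at z 38 (row of axis)
for nm,u,z in(('flO',516,38),('flI',530,38),('drum',557,42),('drumend',642,42)):
    P=cast('wrist',f([[u,375]]),z,s);print(nm,P,(P-Ho)@Rz)
C=cast('wrist',f([[198,172],[220,522]]),8,s);C2=cast('wrist',[[332.5,125.5],[332.5,195.5]],8,s)
print((C-Ho)@Rz,(C2-Ho)@Rz)
```

```text
flO [[545.11  31.17  38.  ]] [[ 1.8  62.71 38.  ]]
flI [[544.33  27.99  38.  ]] [[ 1.8  59.43 38.  ]]
drum [[543.67  21.72  42.  ]] [[ 2.66 53.19 42.  ]]
drumend [[538.98   2.61  42.  ]] [[ 2.66 33.51 42.  ]]
[[ 46.36 141.16   8.  ]
 [-44.37 141.41   8.  ]] [[ 44.62 -35.56   8.  ]
 [-46.47 -42.81   8.  ]]
```

Run:
```python
from h import *
s=r.sense()
Rz=Ro.from_euler('z',-13.8,degrees=True).as_matrix();Ho=np.array([528.4,-29.3,0])
t=Ho+Rz@[0.7,56.5,0];print(t,want(s,[t[0],t[1],130],np.radians(76.2)), ((s['eef_pos']-Ho)@Rz))
```

```text
[542.56  25.4    0.  ] (array([79.12,  3.94, -1.64]), array([-0.01,  0.05, -0.05])) [ -0.87  60.52 209.12]
```

Request:
drive_tool:
  rows: [20,4,-1.6,0,0,0,5,50,4,-1.6,0,0,0,5,72,4,-1.6,0,0,0,5,79,4,-1.6,0,0,0,5,79,4,-1.6,0,0,0,5,79,4,-1.6,0,0,0,5]

```text
clock: 4.9
eef_pos: [543.1, 25.1, 131.0]
tcp_rot: [2.186, 1.57, -1.197]
contact_force: [-0.5, 1.3, -0.8]
opening: 0.176
```

Run:
```python
from h import *
s,im=snap('side','s5');print(s['clock'],s['eef_pos'],s['contact_force'],s['wrist_torque'],s['opening'])
Rz=Ro.from_euler('z',-13.8,degrees=True).as_matrix();Ho=np.array([528.4,-29.3,0])
print(((s['eef_pos']-Ho)@Rz))
im=cv2.imread('pics/s5.png')
cv2.imwrite('pics/s5c.png',cv2.resize(im[110:240,225:345],None,fx=4.5,fy=4.5,interpolation=cv2.INTER_CUBIC))
```

```text
4.9 [543.12  25.1  130.99] [-0.52  1.33 -0.77] [ 0.01 -0.02 -0.01] 0.17635816811958957
[  1.32  56.34 130.99]
```

View pics/s5c.png

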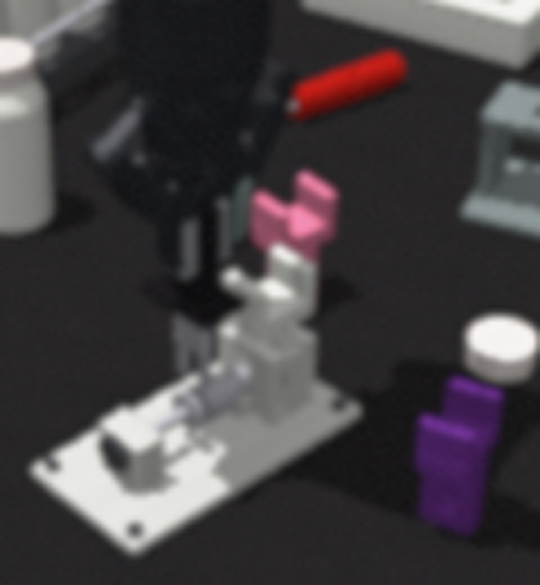

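Request:
drive_tool:
  rows: [5,0,0.6,0,0,0,5,8,0,0.6,0,0,0,5,10,0,0.6,0,0,0,5,10,0,0.6,0,0,0,5]

```text
clock: 5.45
eef_pos: [542.5, 25.4, 120.9]
tcp_rot: [2.0, 1.57, -1.383]
contact_force: [-0.2, 0.0, -1.0]
opening: 0.176
```

Request:
drive_tool:
  rows: [1,0,0,0,0,0,5,2,0,0,0,0,0,5,3,0,0,0,0,0,5,3,0,0,0,0,0,5]

```text
clock: 5.95
eef_pos: [542.4, 25.4, 117.8]
tcp_rot: [1.767, 1.57, -1.616]
contact_force: [0.4, 0.3, -1.3]
opening: 0.175
```

Request:
drive_tool:
  rows: [3,0,0,0,0,0,5,6,0,0,0,0,0,5,8,0,0,0,0,0,5,8,0,0,0,0,0,5]

```text
clock: 6.45
eef_pos: [542.2, 25.3, 109.5]
tcp_rot: [1.155, 1.57, -2.228]
contact_force: [-0.1, 0.5, -1.8]
opening: 0.173
```

Request:
drive_tool:
  rows: [2,0,0,0,0,0,5,3,0,0,0,0,0,5,3,0,0,0,0,0,5]

```text
clock: 6.82
eef_pos: [542.2, 25.3, 106.4]
tcp_rot: [1.067, 1.57, -2.315]
contact_force: [0.4, -0.7, -0.8]
opening: 0.171
```

Run:
```python
from h import *
s,im=snap('side','s6');print(s['clock'],s['eef_pos'],s['contact_force'],s['wrist_torque'],s['opening'])
Rz=Ro.from_euler('z',-13.8,degrees=True).as_matrix();Ho=np.array([528.4,-29.3,0])
print(((s['eef_pos']-Ho)@Rz),Rtcp(s))
im=cv2.imread('pics/s6.png')
cv2.imwrite('pics/s6c.png',cv2.resize(im[150:230,225:315],None,fx=7,fy=7,interpolation=cv2.INTER_CUBIC))
```

```text
6.825 [542.17  25.34 106.44] [ 0.43 -0.66 -0.84] [ 0.03  0.   -0.03] 0.17055111312748386
[  0.34  56.35 106.44] [[-0.   -0.24 -0.97]
 [-0.   -0.97  0.24]
 [-1.    0.    0.  ]]
```

View pics/s6c.png

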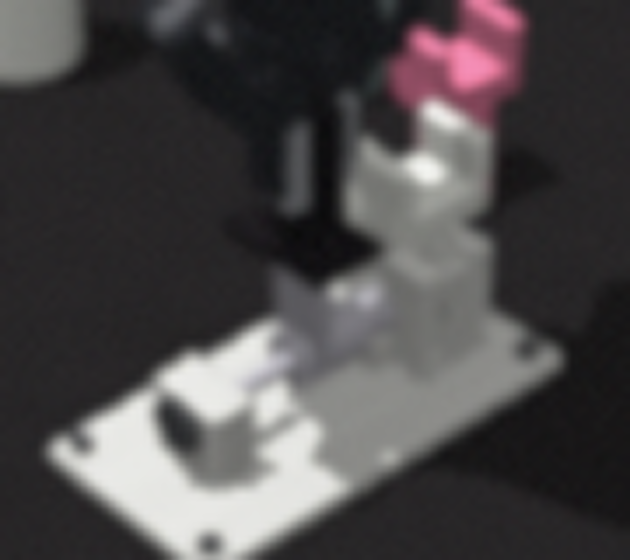

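Request:
drive_tool:
  rows: [0,-1,0,0,0,0,5,0,-2,0,0,0,0,5,0,-3,0,0,0,0,5,0,-4,0,0,0,0,5,0,-4,0,0,0,0,5]

```text
clock: 7.5
eef_pos: [543.0, 28.7, 106.5]
tcp_rot: [1.317, 1.569, -2.065]
contact_force: [-0.9, -5.6, -0.8]
opening: 0.178
```

```bash
cat > chk.py <<'E'
from h import *
import sys
n=sys.argv[1]
s,im=snap('side',n)
Rz=Ro.from_euler('z',-13.8,degrees=True).as_matrix();Ho=np.array([528.4,-29.3,0])
print(s['clock'],((s['eef_pos']-Ho)@Rz),'F',s['contact_force']@Rz)
cv2.imwrite(f'pics/{n}c.png',cv2.resize(im[150:230,225:315,::-1],None,fx=6,fy=6,interpolation=cv2.INTER_CUBIC))
b=cv2.imread('pics/s6.png')[:,:,::-1]
d=np.abs(im.astype(int)-b).max(2)>60
print('diff px around cradle',d[155:205,277:298].sum())
E
python3 chk.py s7
```

```text
7.5 [  0.36  59.83 106.51] F [ 0.47 -5.68 -0.75]
diff px around cradle 0
```

Request:
drive_tool:
  rows: [0,-1,0,0,0,0,5,0,-2,0,0,0,0,5,0,-3,0,0,0,0,5,0,-3,0,0,0,0,5]

```text
clock: 8.05
eef_pos: [543.6, 31.1, 106.5]
tcp_rot: [1.372, 1.568, -2.01]
contact_force: [-0.6, -5.5, 0.9]
opening: 0.176
```

```bash
python3 chk.py s8
```

```text
8.05 [  0.35  62.23 106.49] F [ 0.76 -5.48  0.86]
diff px around cradle 7
```

Request:
drive_tool:
  rows: [0,-1,0,0,0,0,5,0,-2,0,0,0,0,5,0,-3,0,0,0,0,5,0,-4,0,0,0,0,5,0,-4,0,0,0,0,5]

```text
clock: 8.72
eef_pos: [544.4, 34.3, 106.5]
tcp_rot: [1.408, 1.567, -1.974]
contact_force: [-0.2, -5.1, -0.3]
opening: 0.175
```

```bash
python3 chk.py s9
```

```text
8.725 [  0.36  65.6  106.49] F [ 1.04 -4.97 -0.28]
diff px around cradle 10
```

View pics/s9c.png

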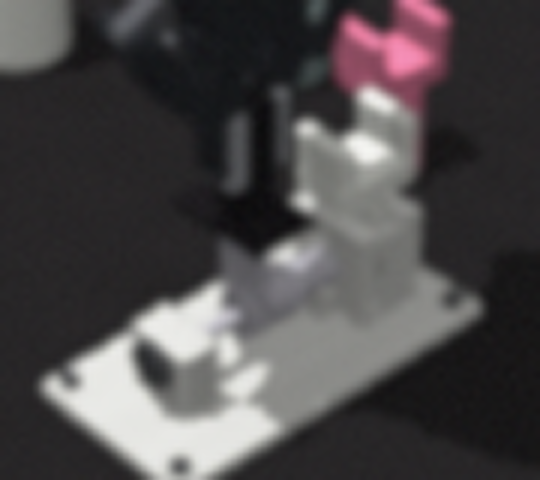

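Request:
drive_tool:
  rows: [0,-1,0,0,0,0,5,0,-2,0,0,0,0,5,0,-3,0,0,0,0,5,0,-4,0,0,0,0,5,0,-4,0,0,0,0,5]

```text
clock: 9.4
eef_pos: [545.2, 37.5, 106.5]
tcp_rot: [1.424, 1.566, -1.957]
contact_force: [-1.4, -5.4, 0.5]
opening: 0.178
```

```bash
python3 chk.py s10
```

```text
9.4 [  0.35  68.86 106.47] F [-0.08 -5.59  0.47]
diff px around cradle 13
```

Request:
drive_tool:
  rows: [0,-1,0,0,0,0,5,0,-2,0,0,0,0,5,0,-3,0,0,0,0,5,0,-3,0,0,0,0,5]

```text
clock: 9.95
eef_pos: [545.7, 39.7, 106.5]
tcp_rot: [1.435, 1.564, -1.946]
contact_force: [-1.3, -5.5, -0.8]
opening: 0.176
```

```bash
python3 chk.py s11
```

```text
9.95 [  0.33  71.13 106.46] F [ 0.04 -5.66 -0.77]
diff px around cradle 14
```

Request:
drive_tool:
  rows: [0,-1,0,0,0,0,5,0,-2,0,0,0,0,5,0,-3,0,0,0,0,5,0,-3,0,0,0,0,5]

```text
clock: 10.5
eef_pos: [546.3, 41.8, 106.5]
tcp_rot: [1.456, 1.563, -1.925]
contact_force: [-0.0, -6.4, 0.3]
opening: 0.176
```

```bash
python3 chk.py s12
```

```text
10.5 [  0.38  73.32 106.46] F [ 1.47 -6.21  0.27]
diff px around cradle 18
```

View pics/s12c.png

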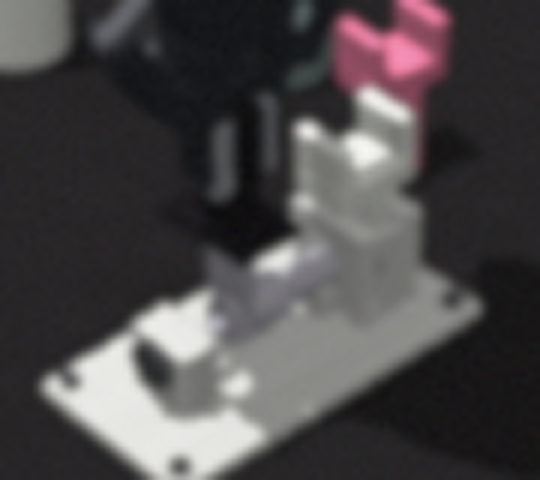

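Request:
drive_tool:
  rows: [0,-1,0,0,0,0,5,0,-2,0,0,0,0,5,0,-3,0,0,0,0,5,0,-3,0,0,0,0,5]

```text
clock: 11.05
eef_pos: [546.8, 43.9, 106.5]
tcp_rot: [1.457, 1.562, -1.923]
contact_force: [-0.8, -6.4, -0.1]
opening: 0.175
```

```bash
python3 chk.py s13
```

```text
11.05 [  0.37  75.5  106.45] F [ 0.75 -6.36 -0.12]
diff px around cradle 20
```

Request:
drive_tool:
  rows: [0,-1,0,0,0,0,5,0,-2,0,0,0,0,5,0,-3,0,0,0,0,5,0,-3,0,0,0,0,5]

```text
clock: 11.6
eef_pos: [547.4, 46.0, 106.5]
tcp_rot: [1.475, 1.56, -1.904]
contact_force: [-0.4, -6.4, 0.5]
opening: 0.178
```

```bash
python3 chk.py s14
```

```text
11.6 [  0.44  77.7  106.48] F [ 1.16 -6.35  0.53]
diff px around cradle 19
```

View pics/s14c.png

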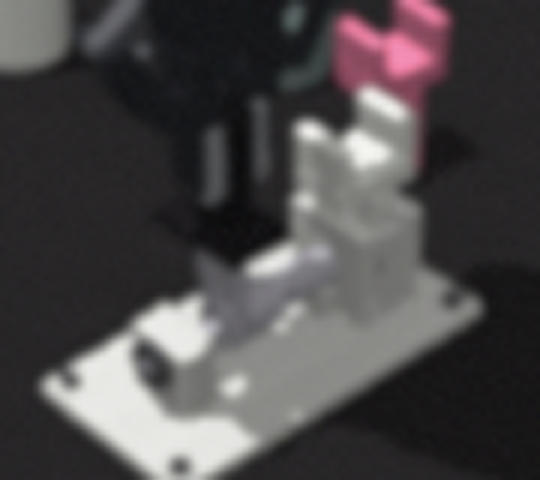

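Request:
drive_tool:
  rows: [0,-1,0,0,0,0,5,0,-2,0,0,0,0,5,0,-3,0,0,0,0,5,0,-3,0,0,0,0,5]

```text
clock: 12.15
eef_pos: [547.9, 48.2, 106.5]
tcp_rot: [1.476, 1.559, -1.903]
contact_force: [-1.3, -6.5, 0.3]
opening: 0.172
```

```bash
python3 chk.py s15
```

```text
12.15 [  0.44  79.94 106.46] F [ 0.24 -6.61  0.32]
diff px around cradle 145
```

View pics/s15c.png

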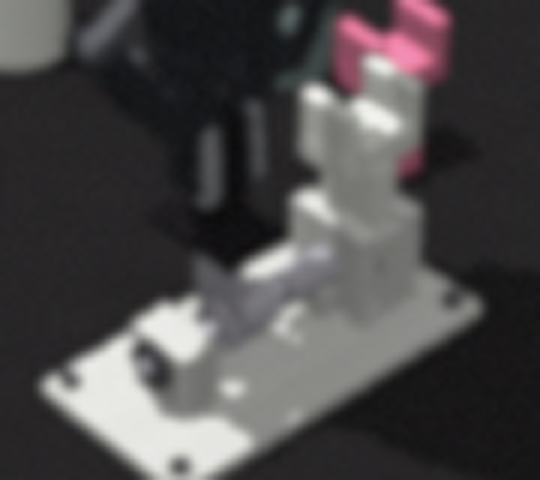

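Request:
drive_tool:
  rows: [0,0,0,0,0,0,5,0,0,0,0,0,0,5,0,3,0,0,0,0,5,0,6,0,0,0,0,5,0,9,0,0,0,0,5,0,12,0,0,0,0,5,0,15,0,0,0,0,5,0,18,0,0,0,0,5,0,21,0,0,0,0,5,0,21,0,0,0,0,5]

```text
clock: 13.45
eef_pos: [543.2, 28.1, 106.9]
tcp_rot: [1.505, 1.56, -1.875]
contact_force: [-0.0, 0.4, -1.7]
opening: 0.174
```

```bash
python3 chk.py s16; python3 -c "
from h import *
s=r.sense();print(want(s,s['eef_pos'],np.radians(76.2)))"
```

```text
13.45 [  0.69  59.3  106.85] F [-0.13  0.34 -1.71]
diff px around cradle 108
(array([0., 0., 0.]), array([ 0.16,  0.04, -0.62]))
```

View pics/s16c.png

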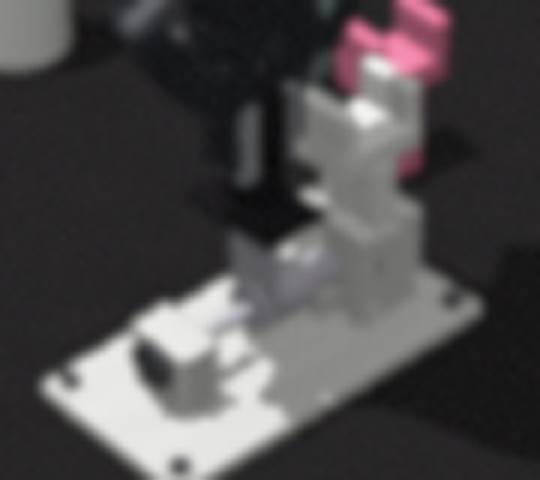

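Request:
drive_tool:
  rows: [-1,0.5,0,0,0,0,5,-3,0.5,0,0,0,0,5,-6,0.5,0,0,0,0,5,-9,0.5,0,0,0,0,5]

```text
clock: 14.0
eef_pos: [543.2, 27.9, 116.1]
tcp_rot: [1.523, 1.56, -1.857]
contact_force: [-0.1, 0.5, -1.0]
opening: 0.175
```

Request:
drive_tool:
  rows: [-6,0,0,0,0,0,5,-12,0,0,0,0,0,5,-25,0,0,0,0,-0.6,5,-50,0,0,0,0,-0.6,5,-80,0,0,0,0,-0.6,5,-110,0,0,0,0,-0.6,5,-110,0,0,0,0,-0.6,5]

```text
clock: 14.88
eef_pos: [545.1, 29.1, 229.1]
tcp_rot: [-2.809, 1.566, 0.095]
contact_force: [0.0, 0.1, -2.3]
opening: 0.175
```

```bash
python3 chk.py s17
python3 - <<'E'
from h import *
s,im=snap('wrist','w17');print(s['clock'],s['eef_pos'],s['contact_force'],s['wrist_torque'])
print(want(s,[477.7,-323.5,205],np.radians(97.6)))
E
```

```text
14.875 [  2.32  60.67 229.14] F [ 0.01  0.16 -2.31]
diff px around cradle 147
14.925 [544.08  29.02 227.39] [-0.23 -0.38 -2.18] [-0.03  0.    0.04]
(array([ 22.17, 358.24, -18.61]), array([-21.24,  -0.11,   0.02]))
```

View pics/w17.png

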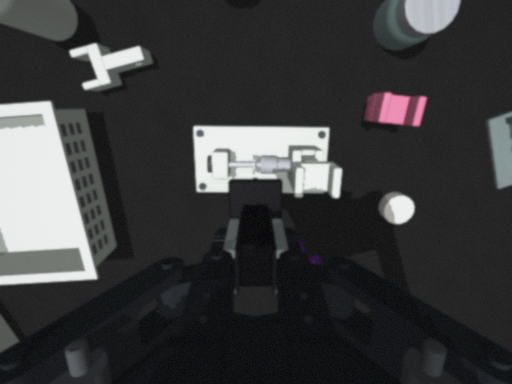

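View pics/s17.png

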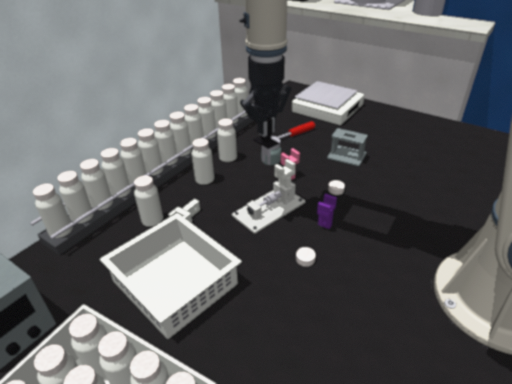

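Request:
drive_tool:
  rows: [0,50,-3,-3,0,0,5,0,105,-6,-6,0,0,5,0,160,-9,-10,0,0,5,0,215,-12,-14,0,0,5,5,270,-15,-17,0,0,5,10,320,-17,-20,0,0,5,18,355,-18.5,-21.2,0,0,5,22,358.2,-18.6,-21.2,0,0,5,22,358.2,-18.6,-21.2,0,0,5,22,358.2,-18.6,-21.2,0,0,5]

```text
clock: 16.23
eef_pos: [477.1, -322.4, 204.0]
tcp_rot: [-1.021, 1.57, 2.254]
contact_force: [-0.7, -0.8, -1.8]
opening: 0.175
```

Run:
```python
from h import *
s,im=snap('side','s18');print(s['clock'],s['eef_pos'],s['contact_force'],s['wrist_torque'])
print(want(s,[477.7,-323.6,100.5],np.radians(97.6)))
im=cv2.imread('pics/s18.png')
cv2.imwrite('pics/s18c.png',cv2.resize(im[60:180,305:395],None,fx=5,fy=5,interpolation=cv2.INTER_CUBIC))
```

```text
16.225 [ 477.07 -322.4   203.99] [-0.73 -0.82 -1.84] [ 0.03 -0.03 -0.02]
(array([103.49,   1.35,  -0.51]), array([-0.  ,  0.03,  0.04]))
```

View pics/s18c.png

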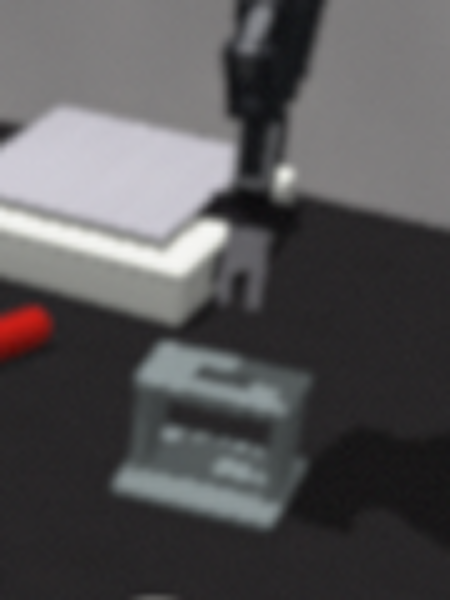

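Request:
drive_tool:
  rows: [20,1.4,-0.5,0,0,0,5,40,1.4,-0.5,0,0,0,5,60,1.4,-0.5,0,0,0,5,80,1.4,-0.5,0,0,0,5,94,1.4,-0.5,0,0,0,5,101,1.4,-0.5,0,0,0,5,102,1.4,-0.5,0,0,0,5]

```text
clock: 17.15
eef_pos: [478.0, -323.6, 102.2]
tcp_rot: [-1.064, 1.57, 2.211]
contact_force: [-0.3, -0.0, 0.2]
opening: 0.179
```

Request:
drive_tool:
  rows: [1,0,0,0,0,0,5,2,0,0,0,0,0,5,2,0,0,0,0,0,5]

```text
clock: 17.52
eef_pos: [478.1, -323.7, 100.4]
tcp_rot: [-1.592, 1.571, 1.683]
contact_force: [-0.9, -0.2, -0.6]
opening: 0.179
```

Request:
drive_tool:
  rows: [0.5,0,0,0,0,0,5,0.5,0,0,0,0,0,30,0.5,0,0,0,0,0,60,0.5,0,0,0,0,0,60,0.5,0,0,0,0,0,60,-30,0,0,0,0,0,60,-80,0,0,0,0,0,60,-120,0,0,0,0,0,60]

```text
clock: 18.52
eef_pos: [478.3, -323.8, 222.2]
tcp_rot: [2.642, 1.57, -0.367]
contact_force: [0.5, -0.5, -0.3]
opening: 0.598
```

Run:
```python
from h import *
s,im=snap('wrist','w19');print(s['clock'],s['eef_pos'],s['opening'],s['qpos'])
s,im=snap('side','s19')
Rz=Ro.from_euler('z',-13.8,degrees=True).as_matrix();Ho=np.array([528.4,-29.3,0])
a=np.radians(-13.8)
im=cv2.imread('pics/s19.png')
cv2.imwrite('pics/s19c.png',cv2.resize(im[60:180,305:395],None,fx=5,fy=5,interpolation=cv2.INTER_CUBIC))
R=Rtcp(s);
print(want(s,Ho+[0,0,215],a),np.degrees(s['qpos']))
```

```text
18.525 [ 478.25 -323.84  222.23] 0.5975855305101473 [-0.6   0.29  1.75  0.    1.11  0.84]
(array([  11.6 , -287.01,  -86.83]), array([-68.57,  -0.12,  -0.45])) [-34.26  16.24  99.76   0.01  63.57  48.11]
```

View pics/w19.png

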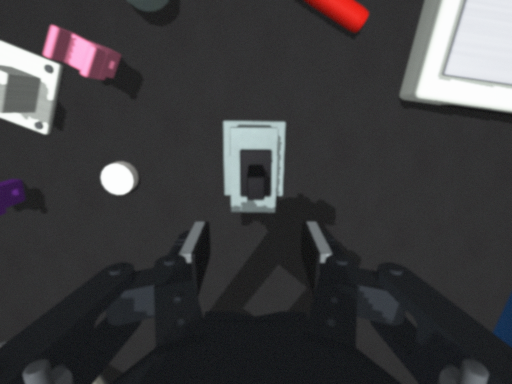

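View pics/s19c.png

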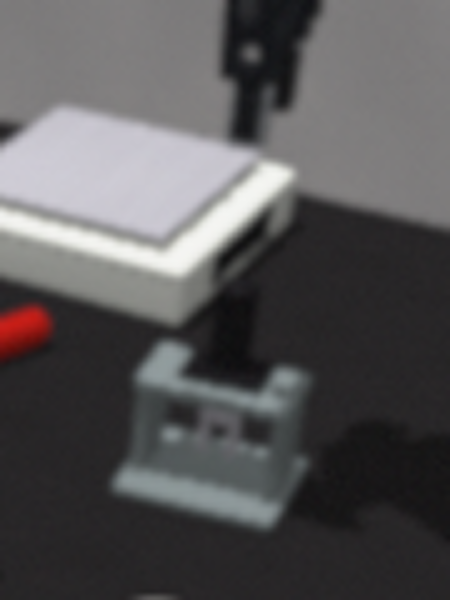

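Request:
drive_tool:
  rows: [0,-40,-12,-10,0,0,80,0,-80,-24,-20,0,0,80,0,-120,-36,-30,0,0,80,0,-165,-50,-40,0,0,80,0,-210,-64,-50,0,0,80,0,-250,-76,-60,0,0,80,0,-287,-87,-68.6,0,0,80,0,-287,-87,-68.6,0,0,80,0,-287,-87,-68.6,0,0,80]

```text
clock: 19.75
eef_pos: [528.1, -29.5, 223.9]
tcp_rot: [1.141, 1.564, -0.671]
contact_force: [0.5, -0.9, 0.1]
opening: 0.802
```

Run:
```python
from h import *
s,im=snap('wrist','w20');print(s['clock'],s['eef_pos'],s['opening'],s['qpos'],Rtcp(s))
im=cv2.imread('pics/w20.png')
Ho=np.array([528.4,-29.3,0]);print(proj('wrist',Ho+[[0,0,56],[0,0,97]],s))
```

```text
19.75 [528.13 -29.51 223.89] 0.8015809444730215 [-0.06  0.21  1.85 -0.    1.08  0.19] [[ 0.01  0.97 -0.24]
 [-0.   -0.24 -0.97]
 [-1.    0.01  0.  ]]
[[255.17 167.18]
 [255.42 176.12]]
```

View pics/w20.png

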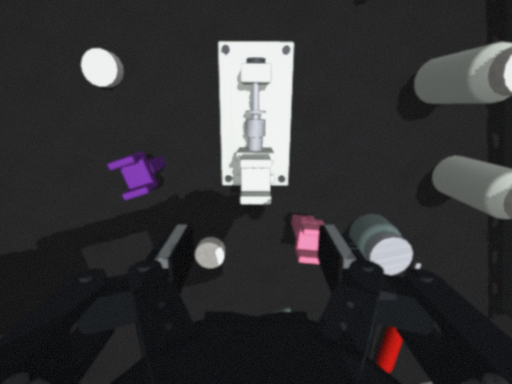

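Run:
```python
from h import *
s=r.sense()
im=cv2.imread('pics/w20.png')
cv2.imwrite('pics/w20c.png',cv2.resize(im[135:275,200:340],None,fx=4.2,fy=4.2,interpolation=cv2.INTER_CUBIC))
Rz=Ro.from_euler('z',-13.8,degrees=True).as_matrix();Ho=np.array([528.4,-29.3,0])
for z in(0,75): print('pink',(cast('wrist',[[294,216],[300,263],[325,230]],z,s)-Ho)@Rz)
print('pink top cam',[(cast('top',[[305,205],[323,212],[314,216],[306,215]],z)-Ho)@Rz for z in (0,75)])
```

```text
pink [[  56.77  -85.73    0.  ]
 [  69.03 -163.41    0.  ]
 [ 103.4  -108.17    0.  ]]
pink [[  44.8   -53.83   75.  ]
 [  54.56 -115.64   75.  ]
 [  81.9   -71.69   75.  ]]
pink top cam [array([[  79.11,  -76.52,    0.  ],
       [  73.25, -126.09,    0.  ],
       [  57.1 , -105.88,    0.  ],
       [  54.32,  -85.19,    0.  ]]), array([[  66.39,  -69.63,   75.  ],
       [  60.96, -115.52,   75.  ],
       [  46.01,  -96.81,   75.  ],
       [  43.44,  -77.66,   75.  ]])]
```

View pics/w20c.png

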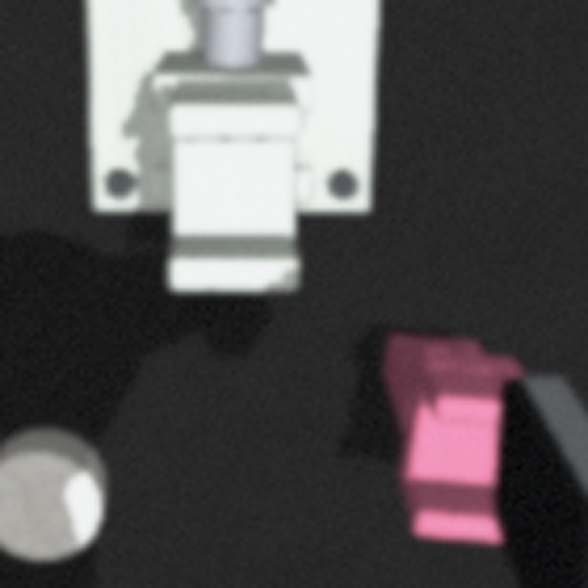

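Run:
```python
from h import *
s=r.sense()
f=lambda a:np.array(a)/4.2+[200,135]-.4
Rz=Ro.from_euler('z',-13.8,degrees=True).as_matrix();Ho=np.array([528.4,-29.3,0])
P=cast('wrist',f([[171,103],[297,103],[300,292],[168,292]]),117,s);print(P,P.mean(0),(P-Ho)@Rz)
c=P.mean(0)
print(want(s,[c[0],c[1],150],np.radians(-13.8)),want(s,[c[0],c[1],73],np.radians(-13.8)))
```

```text
[[519.84  -5.42 117.  ]
 [546.87 -12.11 117.  ]
 [537.58 -55.65 117.  ]
 [507.87 -48.26 117.  ]] [528.04 -30.36 117.  ] [[-14.01  21.15 117.  ]
 [ 13.83  21.1  117.  ]
 [ 15.2  -23.4  117.  ]
 [-15.41 -23.31 117.  ]]
(array([73.99, -0.51,  0.23]), array([-0.07,  0.17, -0.39])) (array([150.99,  -1.03,   0.  ]), array([-0.07,  0.17, -0.39]))
```

Request:
drive_tool:
  rows: [40,-0.5,0,0,0,-0.4,80,90,-0.8,0,0,0,-0.4,80,130,-1,0,0,0,-0.4,80,147,-1,0,0,0,-0.4,80,150,-1,0,0,0,-0.4,80,150,-1,0,0,0,-0.4,80]
  newtons: 30

```text
clock: 20.55
eef_pos: [529.0, -30.7, 75.1]
tcp_rot: [0.497, 1.568, -1.317]
contact_force: [-0.4, -0.0, 0.1]
opening: 0.804
```

Request:
drive_tool:
  rows: [0,0,0,0,0,0,50,0,0,0,0,0,0,40,0,0,0,0,0,0,20,0,0,0,0,0,0,20,0,0,0,0,0,0,20,0,0,0,0,0,0,20]
  newtons: 30

```text
clock: 21.3
eef_pos: [529.1, -30.7, 75.1]
tcp_rot: [0.551, 1.568, -1.263]
contact_force: [0.1, 0.6, 0.5]
opening: 0.347
```

```bash
python3 chk.py s21
```

```text
21.3 [ 1.01 -1.16 75.09] F [-0.04  0.65  0.5 ]
diff px around cradle 374
```

View pics/s21c.png

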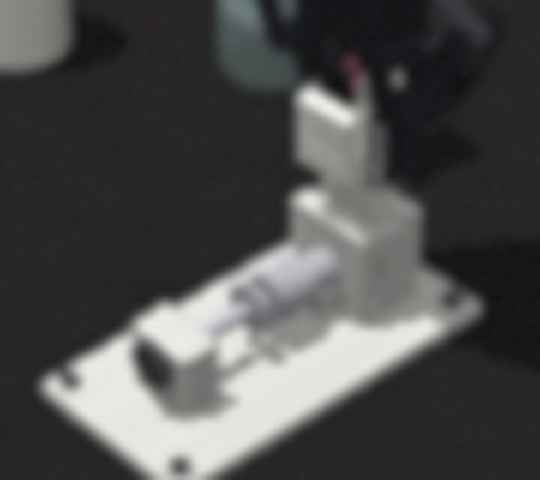

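Request:
drive_tool:
  rows: [-3,0,0,0,0,0,20,-8,0,0,0,0,0,20,-14,0,0,0,0,0,20,-20,0,0,0,0,0,20,-27,0,0,0,0,0,20,-35,0,0,0,0,0,20]
  newtons: 40

```text
clock: 22.1
eef_pos: [529.0, -30.6, 110.6]
tcp_rot: [0.518, 1.568, -1.295]
contact_force: [-0.3, 0.0, -1.2]
opening: 0.343
```

Request:
drive_tool:
  rows: [-20,0,0,0,0,0,20,-50,0,0,0,0,0,20,-80,0,0,0,0,0,20,-80,0,0,0,0,0,20]

```text
clock: 22.6
eef_pos: [530.5, -30.4, 193.1]
tcp_rot: [1.291, 1.564, -0.523]
contact_force: [0.8, -0.2, -1.7]
opening: 0.34
```

```bash
python3 chk.py s22
python3 - <<'E'
from h import *
s=r.sense();print(s['opening'],s['eef_pos'])
t=cv2.cvtColor(cv2.imread('pics/top0.png'),cv2.COLOR_BGR2GRAY)
m=(t>120).astype(np.uint8);n,l,st,ce=cv2.connectedComponentsWithStats(m)
i=l[160,130] or l[200,130];print(st[i],ce[i])
mm=(l==i).astype(np.uint8);c,_=cv2.findContours(mm,0,2);c=max(c,key=cv2.contourArea);print(cv2.approxPolyDP(c,5,True).reshape(-1,2))
cv2.imwrite('pics/bk.png',cv2.resize(cv2.imread('pics/top0.png')[145:260,60:180],None,fx=5,fy=5,interpolation=cv2.INTER_CUBIC))
E
```

```text
22.6 [  2.29  -0.59 193.11] F [ 0.81  0.02 -1.75]
diff px around cradle 269
0.342691290139309 [529.47 -30.36 191.55]
[  68  152  101  102 6293] [122.32 204.39]
[[ 91 152]
 [ 68 238]
 [148 253]
 [168 166]]
```

View pics/bk.png

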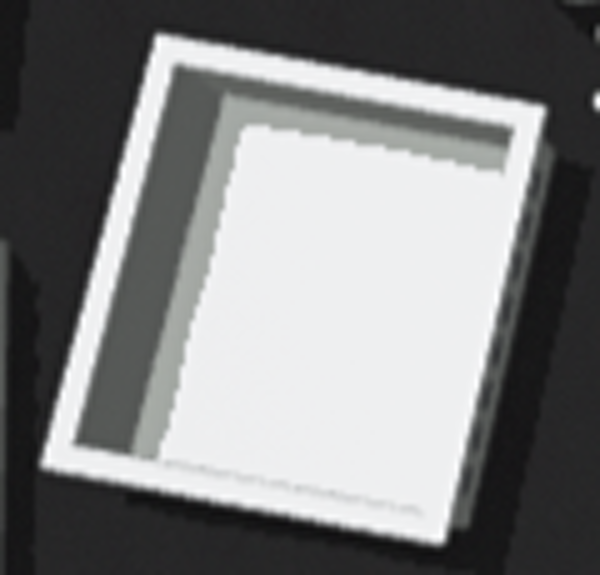

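View pics/s22.png

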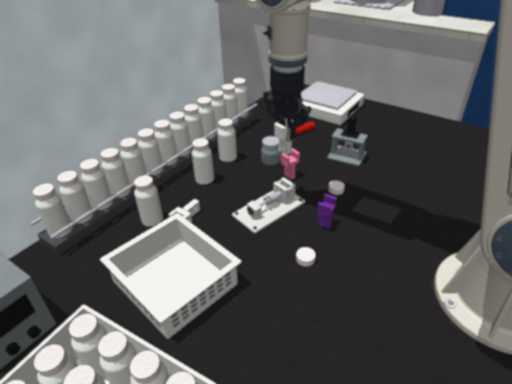

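Run:
```python
from h import *
s=r.sense()
b=np.array([[157,35],[545,105],[445,543],[42,467]])/5+[60,145]-.4
B=cast('top',b,70);print(B,B.mean(0),np.linalg.norm(np.roll(B,-1,0)-B,axis=1))
d=B[0]+B[1]-B[2]-B[3];print(np.degrees(np.arctan2(d[1],d[0])))
fl=cast('top',np.array([[225,95],[133,455]])/5+[60,145],5);print(fl)
c=B.mean(0)
print(want(s,[c[0],c[1],180],np.radians(-13.8)),want(s,[c[0],c[1],45],np.radians(-13.8)))
```

```text
[[700.71 415.36  70.  ]
 [668.8  222.01  70.  ]
 [455.01 257.81  70.  ]
 [487.49 451.56  70.  ]] [578.   336.68  70.  ] [195.96 216.77 196.46 216.27]
-9.571233369536666
[[685.64 403.96   5.  ]
 [496.47 435.52   5.  ]]
(array([  10.57,  -41.15, -367.98]), array([-0.11,  0.13, -0.21])) (array([ 145.57,  -41.65, -368.28]), array([-0.11,  0.13, -0.21]))
```

Run:
```python
from h import *
b=np.array([[157,35],[545,105],[445,543],[42,467]])/5+[60,145]-.4
for z in(70,140): print(z,proj('side',cast('top',b,z)))
im=cv2.imread('pics/side0.png')
cv2.imwrite('pics/sb.png',cv2.resize(im[205:340,90:250],None,fx=4.5,fy=4.4))
```

```text
70 [[ 99.46 259.72]
 [176.63 213.62]
 [241.06 261.6 ]
 [160.19 323.48]]
140 [[109.27 229.88]
 [182.71 188.78]
 [245.55 231.29]
 [168.96 285.79]]
```

View pics/sb.png

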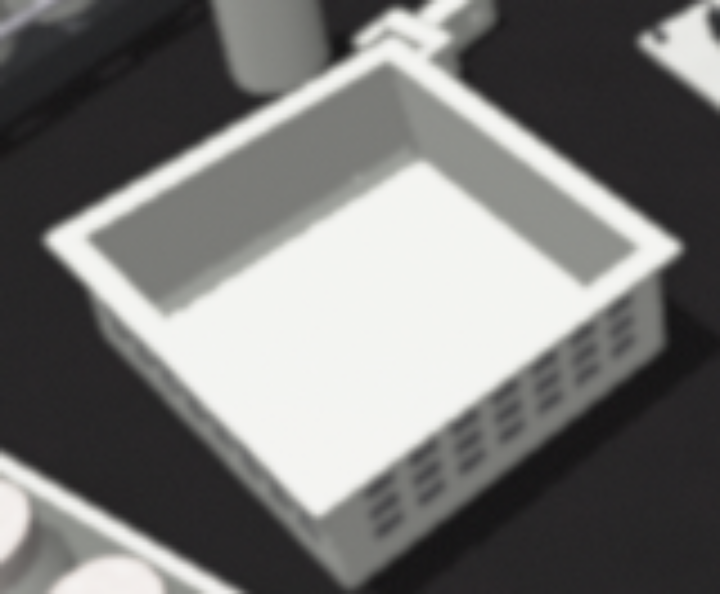

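Request:
drive_tool:
  rows: [0,-5,-45,0,0,0,20,0,-11,-100,0,0,0,20,0,-17,-155,0,0,0,20,0,-23,-210,0,0,0,20,0,-29,-265,0,0,0,20,0,-35,-318,0,0,0,20,0,-41,-355,0,0,-0.2,20,0,-41,-368,0,0,-0.2,20,0,-41,-368,0,0,-0.2,20,0,-41,-368,0,0,-0.2,20]

```text
clock: 23.9
eef_pos: [577.8, 335.2, 190.0]
tcp_rot: [-0.163, 1.567, -1.978]
contact_force: [-0.4, 0.5, -0.3]
opening: 0.343
```

Run:
```python
from h import *
s,im=snap('side','s24');print(s['clock'],s['eef_pos'],s['opening'],s['contact_force'],Rtcp(s))
print(want(s,[578,336.7,45],np.radians(-13.8)))
```

```text
23.9 [577.81 335.22 190.01] 0.3433775653649404 [-0.43  0.5  -0.3 ] [[-0.    0.97 -0.24]
 [-0.   -0.24 -0.97]
 [-1.   -0.    0.  ]]
(array([145.01,  -0.09,  -1.98]), array([-0.15,  0.2 ,  0.03]))
```

View pics/s24.png

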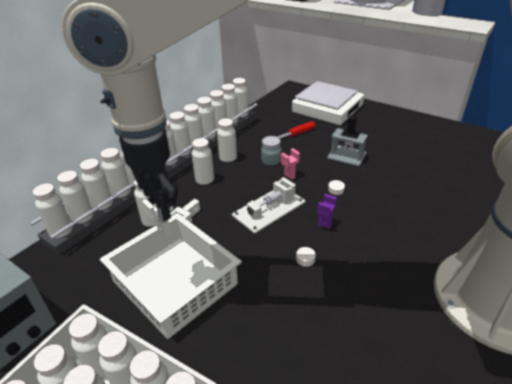

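Request:
drive_tool:
  rows: [30,0,-1,0,0,0,20,70,0,-2,0,0,0,20,105,0,-2,0,0,0,20,128,0,-2,0,0,0,20,138,0,-2,0,0,0,20,140,0,-2,0,0,0,20,140,0,-2,0,0,0,20]

```text
clock: 24.82
eef_pos: [578.9, 336.8, 51.3]
tcp_rot: [0.329, 1.569, -1.486]
contact_force: [-0.8, 0.7, -0.6]
opening: 0.346
```

Request:
drive_tool:
  rows: [2,0,0,0,0,0,20,4,0,0,0,0,0,20,5,0,0,0,0,0,20,5,0,0,0,0,0,20]

```text
clock: 25.32
eef_pos: [578.9, 336.8, 46.2]
tcp_rot: [0.287, 1.568, -1.528]
contact_force: [0.5, 1.0, 0.0]
opening: 0.341
```

Request:
drive_tool:
  rows: [1,0,0,0,0,0,20,2,0,0,0,0,0,20,2,0,0,0,0,0,20]

```text
clock: 25.7
eef_pos: [578.8, 336.7, 44.1]
tcp_rot: [0.215, 1.568, -1.6]
contact_force: [0.4, -0.0, -0.9]
opening: 0.342
```

Request:
drive_tool:
  rows: [1,0,0,0,0,0,20,1,0,0,0,0,0,20]

```text
clock: 25.95
eef_pos: [578.9, 336.8, 43.4]
tcp_rot: [0.293, 1.569, -1.522]
contact_force: [-1.1, -0.0, 2.6]
opening: 0.34
```

Request:
drive_tool:
  rows: [0.7,0,0,0,0,0,20,0.7,0,0,0,0,0,20]

```text
clock: 26.2
eef_pos: [579.0, 336.9, 43.4]
tcp_rot: [0.368, 1.569, -1.447]
contact_force: [-2.4, -0.7, 6.1]
opening: 0.344
```

```bash
python3 -c "
from h import *
s,im=snap('side','s25');print(s['contact_force'],s['eef_pos'])
cv2.imwrite('pics/s25c.png',cv2.resize(im[190:330,90:250,::-1],None,fx=4.5,fy=4.2))"
```

```text
[-2.45 -0.68  6.07] [578.95 336.91  43.4 ]
```

View pics/s25c.png

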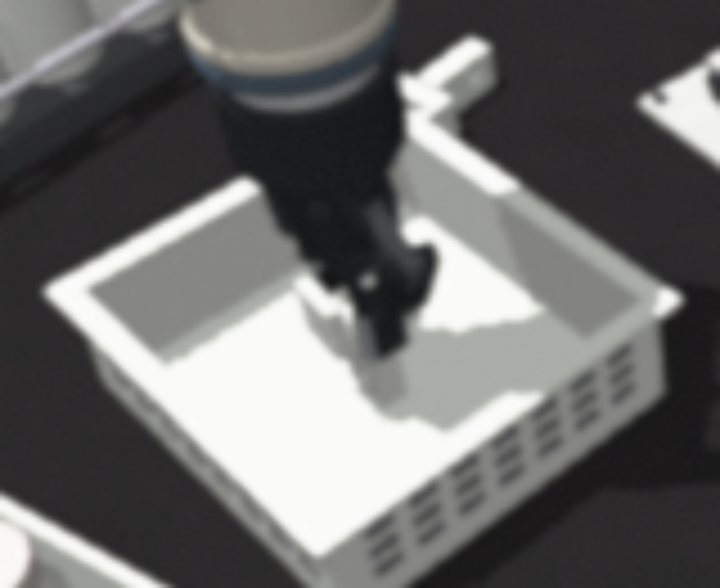

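Request:
drive_tool:
  rows: [-0.3,0,0,0,0,0,20,-0.3,0,0,0,0,0,34,-0.3,0,0,0,0,0,40,-0.3,0,0,0,0,0,46,-0.3,0,0,0,0,0,52,-0.3,0,0,0,0,0,60,-0.3,0,0,0,0,0,60,-0.3,0,0,0,0,0,60]
  newtons: 20

```text
clock: 27.25
eef_pos: [578.9, 336.9, 43.7]
tcp_rot: [0.363, 1.569, -1.452]
contact_force: [-0.0, 0.6, 0.7]
opening: 0.604
```

```bash
python3 -c "
from h import *
s,im=snap('side','s26');print(s['contact_force'],s['eef_pos'],s['opening'])
cv2.imwrite('pics/s26c.png',cv2.resize(im[190:330,90:250,::-1],None,fx=4.5,fy=4.2))"
```

```text
[-0.01  0.57  0.74] [578.94 336.91  43.68] 0.603686027154051
```

View pics/s26c.png

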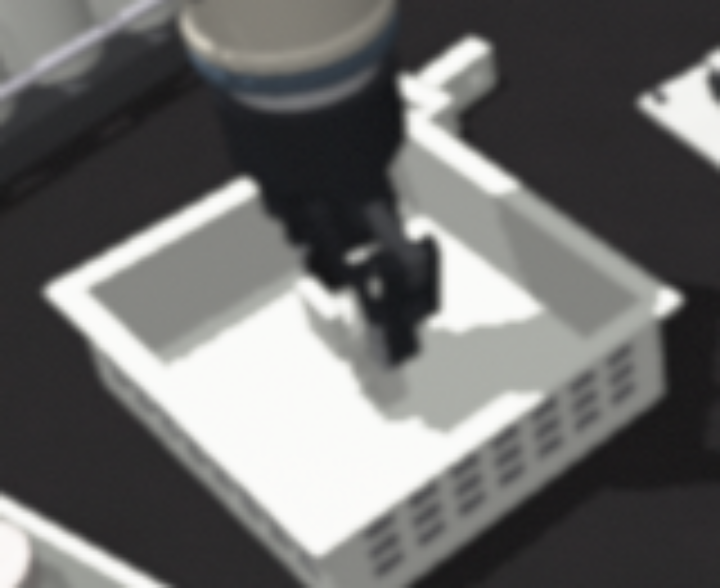

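Released, and the cradle still stands. I'll go straight up.

Request:
drive_tool:
  rows: [-10,0,0,0,0,0,60,-25,0,0,0,0,0,60,-50,0,0,0,0,0,60,-90,0,0,0,0,0,60,-140,0,0,0,0,0,60,-170,0,0,0,0,0,60,-170,0,0,0,0,0,60]

```text
clock: 28.18
eef_pos: [580.5, 338.2, 218.2]
tcp_rot: [2.013, 1.565, 0.198]
contact_force: [-0.3, -0.2, -0.5]
opening: 0.599
```

Request:
drive_tool:
  rows: [0,0,50,0,0,0,60,0,0,110,0,0,0,60,0,0,170,0,0,0,60,0,0,200,0,0,0,60,0,0,200,0,0,0,60]

```text
clock: 28.8
eef_pos: [531.2, 142.2, 217.5]
tcp_rot: [1.964, 1.566, 0.147]
contact_force: [0.6, 0.7, -0.1]
opening: 0.6
```

```bash
python3 -c "
from h import *
s,im=snap('side','s27');print(s['clock'],s['contact_force'],s['eef_pos'])
snap('top','t27')"
```

```text
28.8 [ 0.6   0.67 -0.08] [531.21 142.25 217.48]
```

View pics/s27.png

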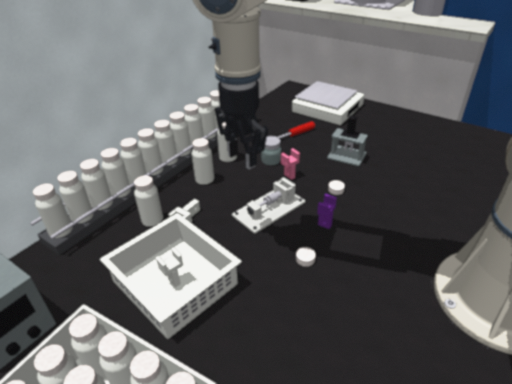

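View pics/t27.png

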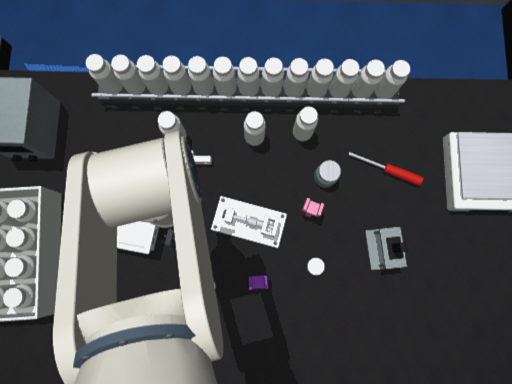

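The cradle stands in the basket at side-view pixel (170,262). The fork hangs in its rest at (350,140), and the bystanders are where they were at the start.

```bash
python3 -c "
from rig import sign_off
print(sign_off())"
```

```text
the job is handed in; nothing more can be done
None
```

The job is done and handed in at about 29 s of the 72 s allowed; `sign_off` gave no verdict.

- **Freeing the cradle:** I took the fork from its rest and lowered its prongs into the groove, which I had located in the wrist camera. There was no contact on the way down. I pressed the bar sideways at about 5 to 7 N, against a breaking limit of 25 N. The cradle popped up after about 22 mm of travel, and I eased the bar back.
- **Fork and cradle:** I hung the fork back in its rest. Then I gripped the cradle by its head, lifted it out and lowered it until it touched the basket floor (about 6 N at the TCP). I eased off before letting go.

**Last checks:**
- The final pictures show the cradle standing upright in the basket, the fork in its rest, and the holder empty and in place.
- The bystanders I could see had not moved. In the last top view the arm hid part of the basket and one cap; the side view showed both unchanged.
- The arm was clear of everything.

**Disagreements:**
- The basket rim measured about 216 by 196 mm, not 200 by 180. The side view showed this was an outward lip, and I placed the cradle using the rim's centre.
- The base-plate corners measured with the wrist camera were 1 to 2 mm off those from the top camera, within the stated calibration. One corner was further off because the cradle hid it.

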